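# Swing out the support leg and index the inspection microscope on its rail

### The job

Get the inspection microscope ready for a picture of the open sample kit: first swing the stand's folded support leg right out by the knob on its levelling screw until it clicks home in its end detent. Then take the microscope carriage by the knob on its top and slide it along the rail until its ball drops into the notch of the brass index plate. Finish still gripping that knob, holding the carriage steady at the notch, with the kits, the reel and the bottle left where they lie.

Things in the scene. Friction and masses are not known exactly. Their poses are not given: they have to be found in the camera images.
- stand: low heavy fixed microscope stand: aluminium rail 40 mm wide, 480 mm long, flat top 50 mm above the bench, a grey cast foot at each end. Origin on the bench under the rail's middle; x across the rail towards the side where the microscope overhangs and the leg swings out (away from the robot); y along the rail, z up. The support leg is at the -y end.
- leg (a joint): angle of the support leg (rad): 0 folded, along the rail and pointing in stand +y; swings clockwise seen from above; at 1.571 it points straight out in stand +x, seated in its end detent (hard stop 1.60). Friction about 1 N at the knob, up to 3 N near the end; about 5 N there to pull it out of the detent.
- leg_pivot (a point): point on the leg's vertical pivot axis, 70 mm above the bench (the height of the leg knob's middle)
- leg_knob: bright steel upright knurled round knob on the levelling screw at the leg's free end, 22 mm diameter, 28 mm high, top 84 mm above the bench; origin at its middle, 70 mm above the bench, 100 mm from the pivot axis. Below it a thin screw and the grey leg, 46 mm high here. May be pinched at any yaw and turns in the fingers as the leg swings. Folded, it is 24 mm from the rail's side.
- carriage (a joint): position of the microscope carriage along the rail, in stand y (m): 0 at the rail's middle, free from -0.10 to 0.18. Sliding friction 1 to 2 N. The carriage is a 64 x 70 mm aluminium block over the rail, its top 91 mm above the bench.
- grip_knob: black upright knurled round knob on top of the carriage, 28 mm diameter, 40 mm high, its top 142 mm above the bench; origin at its middle, 122 mm above the bench, right over the carriage's spring ball and the rail's centre line. A grip that closes along the rail keeps the gripper clear of the microscope.
- microscope (a point): middle of the light grey microscope tube (36 mm diameter, from 55 to 163 mm above the bench) that hangs on an arm beside the carriage and moves with it, its axis 100 mm from the grip knob in stand +x
- index: brass index plate 24 x 72 x 4.5 mm screwed on the rail's top, a ramp at each end, one rounded notch across its middle. Origin on the rail's top at the notch; axes as the stand's. The carriage is at the notch when its knob is right above this point. Drag 3 to 5 N on the plate; the ball pulls the carriage in over the last 4 mm, and it takes about 15 N to push it out again.
- kit: open sample kit, loose: light grey plastic box 120 x 150 mm, 24 mm high, full of small compartments, its foam-lined lid folded flat beyond it; origin on the bench under the middle of the box; it lies under the microscope's place at the notch. Leave alone.
- closed_kit: closed light grey sample kit, 120 x 150 x 34 mm, loose; origin under its middle. Leave alone.
- reel: white component tape reel lying flat, 179 mm diameter, 12 mm high, loose; origin under its middle. Leave alone.
- dispenser: white plastic dispenser bottle with grey cap, 50 mm diameter, 115 mm high, loose; origin under its middle. Leave alone.

How it is judged (in metres and radians):
On the way, in this order (a step that is already met when the one before it is completed fails the run):
1. the support leg is swung right out and seated in its end detent (value of joint leg above 1.52 rad), for 0.3 s.
2. the carriage is at the notch (y of grip_knob in the frame of index between -0.002 and 0.002 m), for 0.3 s.
At the end, for the whole second after the job is handed in: the leg stands out in its end detent (joint above 1.52 rad), the carriage rests at the notch (knob within 2 mm of the index along the rail, slower than 10 mm/s), and the fingers still grip the carriage's knob (more than 4 N) (all of step 2 and value of joint leg above 1.52 rad and velocity of joint carriage between -0.01 and 0.01 m/s and contact force between the fingers and grip_knob above 4 N); the arm keeps its last pose, push and grip.
It fails at once if the open sample kit is shifted more than 15 mm (distance of kit from where it was at the start of the episode above 0.015 m).
It fails at once if the closed kit is shifted more than 20 mm (distance of closed_kit from where it was at the start of the episode above 0.02 m).
It fails at once if the reel is shifted more than 20 mm (distance of reel from where it was at the start of the episode above 0.02 m).
It fails at once if the dispenser bottle is shifted more than 20 mm or tipped (distance of dispenser from where it was at the start of the episode above 0.02 m or angle between dispenser's own z axis and vertical above 0.5 rad).
It also fails if it takes over 53 s, if anything falls off the work surface, if the arm or the gripper's body presses on something with over 40 N, if the wrist force passes 120 N, or if a joint passes its speed limit or range.

### The arm

A 6-joint arm with a two-finger parallel gripper is mounted at the origin on the work surface. World frame = base frame: x ahead of the robot, y to its left, z up, the work surface at z = 0. Lengths are in mm, angles in rad, forces in N, time in s.
With the tool pointing down it reaches from about 400 to 925 mm from the base axis. Payload 12.5 kg.
Tool frame: the origin (TCP) lies at the very end of the fingers, on their centre line; the grasp point (between the pads) lies 19 mm behind it; z points along the fingers, y is the direction in which the jaws open and shut (so a half turn about z gives the same grasp; the last joint's range is limited). The gripper opens to 95 mm and grips with 3 to 60 N. Pads are 20 mm wide; open, the fingers measure 119 mm over their backs; the gripper's body (75 mm by 180 mm) begins 59 mm behind the grasp point.
Start: joints at [1.057, 0.491, 1.559, -0, 1.092, -0.106], TCP at [247.855, 573.772, 214.661] pointing down, gripper open.
Joint ranges: [-3.1, 3.1], [-0.84, 2.19], [0.05, 2.79], [-1.13, 4.28], [0.06, 2.93], [-2.69, 2.69]. Speed limits (rad/s): [2.22, 2.22, 2.79, 3.14, 3.14, 3.14].

### API

Orientations are given as [roll, pitch, yaw] about the fixed x, y, z axes, in that order (R = Rz(yaw) Ry(pitch) Rx(roll)).
In Python, from cell import env gives the robot as it stands. The module is installed in compiled form; this text tells all that it offers.
- The arm moves only by the tool arm_command, never from a script. Its argument "deltas" is a list that holds one entry, the list of rows, each a list of 5 numbers: the closure, from 0 (fully open) to 1 (shut), then the shift along the world's x, y, z as a fraction of full scale, then the turn about the world's z as a fraction of full scale. In form: [[[grip, dx, dy, dz, twist], ...]]. A call has 1 to 12 rows; each row shifts and turns the pose as measured when the row begins; what a row does not reach is not made up. Full scale, the value 1, is 100 mm for a shift and pi/4 rad for a turn. A row lasts 1/12 s, in which the tool goes at most 41.7 mm and 7.16 degrees, less where a joint would pass 70% of its speed; a pose out of reach is approached as far as the arm can. A call with a number of a shift or a turn outside -1 to 1 is refused whole. A call with a gripper value outside its range is refused whole. The fingers move at their own pace and stop on an object; the grip force is fixed at half the most. Time passes only in rows, so rows that do not move let the fingers close. It gives the time, the measured TCP pose, the force and the opening at its end, in the units of the state.
- env.state(): the state, without advancing time (a new reading comes with each control period).
- env.read_camera(name): name is "scene" or "top"; returns a dict with "frame" (420x560x3 uint8, red, green, blue), "fx", "fy", "cx", "cy" (pixels), "R" (3x3) and "t" (3): a world point X has camera coordinates R X + t. Camera axes: x right, y down, z forward; pixel columns grow to the right and rows downward; lengths in mm; the calibration is good to about 2 mm. A picture is of the moment at which its call begins. There is no depth.
- env.job_done(): hands the job in, once; it reports no verdict.
The state is a dict: "t": time; "joints": joint angles; "qvel": joint speeds; "tau": joint torques, N m; "eef_pos": TCP position; "tcp_rot": TCP orientation; "ft_force": force on the tool from outside, world axes, zero at the start; "moment": the same for the moment, N m; "opening": opening from 0.0 (shut) to 1.0 (fully open).
Only numpy, scipy, OpenCV 4.12 (cv2) and the standard library are available. Lean on these libraries where they do the work, as an engineer would, in place of code of your own. Each camera call takes 0.05 s, during which the arm holds its last target.

## Working session

There is one attempt and no reset: what is moved stays moved. The work goes in short steps, Python scripts to look and compute and a tool call to move; the robot and the scene stay as the last step left them, time stands still between calls to the robot, and variables do not carry over. Pictures are saved under pics/ and viewed, and the job is handed in when it is done.

Besides the shell and the picture viewer there is one more tool, called after "Call:" as a command line: name --argument value ..., lists and objects as JSON in quotes. arm_command: Moves the arm, as the interface text tells. Its arguments: {"type":"object","properties":{"deltas":{"type":"array","items":{"type":"array","items":{"type":"array","items":{"type":"number","minimum":-1,"maximum":1}}}}},"required":["deltas"]}

```bash
mkdir -p pics; cat > h.py <<'E'
from cell import env
import numpy as np, cv2
def snap(name,tag):
    c=env.read_camera(name); cv2.imwrite(f'pics/{tag}.png',c['frame'][:,:,::-1])
    np.savez(f'pics/{tag}.npz',**{k:np.array(v) for k,v in c.items()}); return c
def load(tag): return np.load(f'pics/{tag}.npz')
def ray(c,u,v,z):
    R=np.array(c['R']);t=np.array(c['t']);o=-R.T@t
    d=R.T@np.array([(u-c['cx'])/c['fx'],(v-c['cy'])/c['fy'],1.]); return o+d*(z-o[2])/d[2]
def proj(c,X):
    p=np.array(c['R'])@np.array(X,float)+np.array(c['t']); return np.array([c['fx']*p[0]/p[2]+c['cx'],c['fy']*p[1]/p[2]+c['cy']])
E
python3 - <<'E'
from h import *
np.set_printoptions(precision=3,suppress=True)
for n in('scene','top'):
    c=snap(n,n+'0'); print(n,c['fx'],c['cx'],c['cy'],-np.array(c['R']).T@np.array(c['t']),np.array(c['R']))
print(env.state())
E
```

```text
scene 440.66863447400925 277.55762424240356 214.84334451771048 [1076.228  437.961 1002.193] [[-0.614  0.789 -0.011]
 [ 0.619  0.472 -0.628]
 [-0.491 -0.393 -0.778]]
top 481.54512934631157 271.19630908117983 211.2435131333678 [ 361.027   -2.526 1317.304] [[ 0.007 -1.    -0.011]
 [-0.995 -0.006 -0.095]
 [ 0.095  0.012 -0.995]]
{'t': 0.1, 'joints': array([ 1.057,  0.492,  1.559, -0.   ,  1.092, -0.106]), 'qvel': array([ 0.001, -0.001, -0.002, -0.001,  0.   , -0.   ]), 'tau': array([  0.002, -61.362, -25.86 ,   0.069,   0.047,  -0.   ]), 'eef_pos': array([247.742, 573.567, 214.119]), 'tcp_rot': array([-3.141, -0.   ,  2.734]), 'ft_force': array([-0.53 , -0.381,  0.205]), 'moment': array([-0.016, -0.005, -0.012]), 'opening': 0.9991034669485028}
```

View pics/scene0.png

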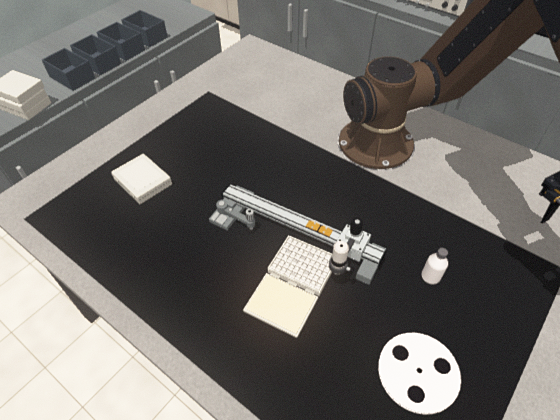

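View pics/top0.png

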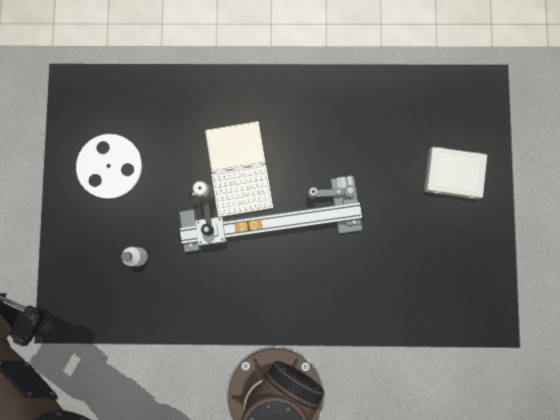

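```bash
python3 - <<'E'
import cv2
a=cv2.imread('pics/top0.png')[160:265,170:375]; cv2.imwrite('pics/topz.png',cv2.resize(a,None,fx=3.9,fy=3.9,interpolation=cv2.INTER_CUBIC))
a=cv2.imread('pics/scene0.png')[170:300,200:400]; cv2.imwrite('pics/scz.png',cv2.resize(a,None,fx=4,fy=4,interpolation=cv2.INTER_CUBIC))
E
```

```text
(no output)
```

View pics/topz.png

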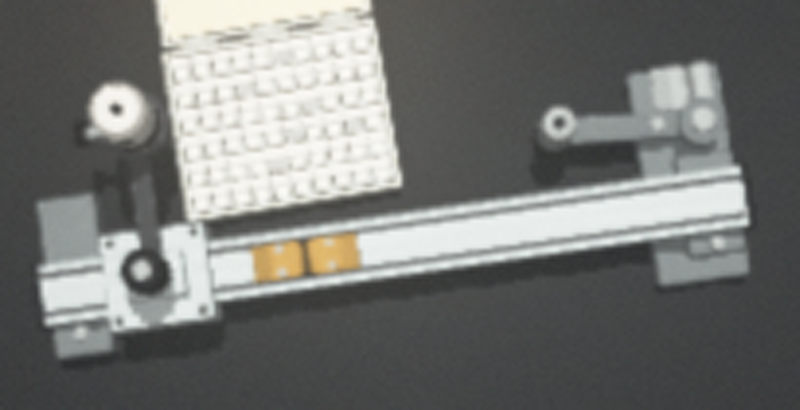

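View pics/scz.png

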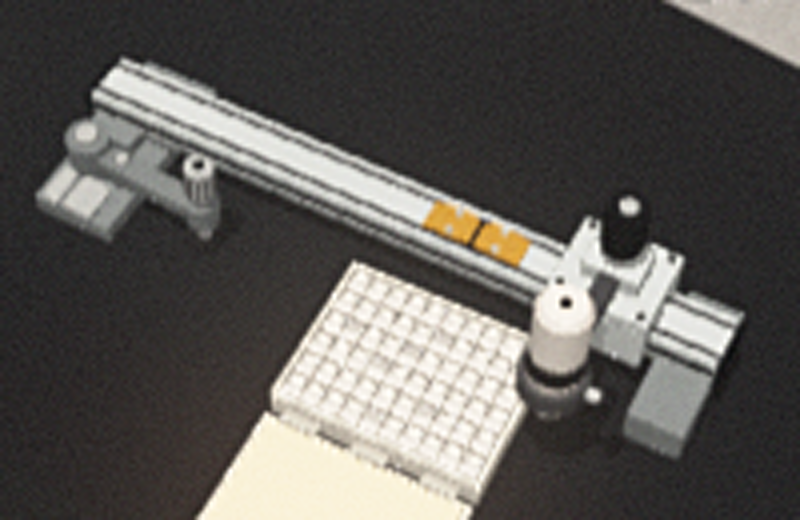

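```bash
python3 - <<'E'
from h import *
np.set_printoptions(precision=1,suppress=True)
T=load('top0');S=load('scene0')
t=lambda u,v,z:ray(T,u/3.9+170-.37,v/3.9+160-.37,z)
s=lambda u,v,z:ray(S,u/4+200-.37,v/4+170-.37,z)
print('legknob',t(558,122,84),s(197,160,84))
print('pivot',t(703,118,62),s(83,132,62))
print('grip',t(141,270,142),s(629,207,142))
print('notch',t(305,257,54.5),s(479,231,54.5))
for z,n,p in((50,'railtop corners',[(38,266),(44,325),(740,168),(748,224)]),):
    for q in p: print(n,t(*q,z))
for q in [(122,58),(95,92),(743,318),(715,352)]: print('scene rail',s(*q,50))
# hsv brass
for n,c in(('t',T),('s',S)):
    h=cv2.cvtColor(c['frame'],cv2.COLOR_RGB2HSV); m=cv2.inRange(h,(10,110,100),(28,255,255))
    k,l,st,ce=cv2.connectedComponentsWithStats(m)
    for i in range(1,k):
        if st[i,4]>20: print(n,st[i],ce[i],ray(c,*ce[i],54))
E
```

```text
legknob [532.1 -95.   84. ] [529.6 -98.5  84. ]
pivot [ 538.4 -194.2   62. ] [ 545.6 -191.7   62. ]
grip [429.  170.9 142. ] [430.9 172.4 142. ]
notch [443.5  73.2  54.5] [444.1  75.9  54.5]
railtop corners [436.6 254.3  50. ]
railtop corners [396.8 249.3  50. ]
railtop corners [ 506.  -220.8   50. ]
railtop corners [ 467.9 -225.8   50. ]
scene rail [ 468.3 -225.5   50. ]
scene rail [ 505.3 -218.7   50. ]
scene rail [395.7 251.   50. ]
scene rail [429.9 249.8  50. ]
t [235 220  26  12 177] [247.8 225.6] [443.3  73.4  54. ]
s [306 220  27  17 175] [318.8 228.1] [446.9  75.9  54. ]
```

```bash
cat >> h.py <<'E'
def tri(c1,p1,c2,p2):
    A=[];b=[]
    for c,(u,v) in((c1,p1),(c2,p2)):
        R=np.array(c['R']);t=np.array(c['t'])
        for k,w in((0,(u-c['cx'])/c['fx']),(1,(v-c['cy'])/c['fy'])):
            A.append(R[k]-w*R[2]);b.append(-(t[k]-w*t[2]))
    X=np.linalg.lstsq(np.array(A),np.array(b),rcond=None)[0]; return X
O=np.array([451.7,14.3]);ux=np.array([.989,.147]);uy=np.array([-.147,.989])
def loc(X): return np.array([(X[:2]-O)@ux,(X[:2]-O)@uy])
def wor(x,y): return O+x*ux+y*uy
E
python3 - <<'E'
from h import *
np.set_printoptions(precision=1,suppress=True)
T=load('top0');S=load('scene0')
f=lambda u,v:(u/3.9+170-.37,v/3.9+160-.37)
g=lambda u,v:(u/4+200-.37,v/4+170-.37)
for n,a,b in(('leg',(558,122),(197,160)),('piv',(703,118),(83,132)),('grip',(141,270),(629,207)),('notch',(305,257),(479,231))):
    X=tri(T,f(*a),S,g(*b));print(n,X,loc(X))
# knob top via predicted
for x,y in((55,-121),(60,-121),(62,-120)):
    w=wor(x,y);print(x,y,w,[(proj(T,[*w,84])-[170,160]+.37)*3.9,(proj(S,[*w,84])-[200,170]+.37)*4, (proj(T,[*w,56])-[170,160]+.37)*3.9])
E
```

```text
leg [531.9 -95.3  88.4] [  63.2 -120.2]
piv [ 540.2 -196.4   53.4] [  56.6 -221.4]
grip [429.1 171.5 139.4] [  0.7 158.8]
notch [443.1  74.2  52.2] [ 0.4 60.5]
55 -121 [523.9 -97.3] [array([561.4, 134.3]), array([203.8, 155.7]), array([558.2, 139.7])]
60 -121 [528.8 -96.5] [array([560.3, 126.9]), array([200. , 160.6]), array([557.1, 132.5])]
62 -120 [530.7 -95.3] [array([558.3, 124.1]), array([199.7, 163.2]), array([555.2, 129.8])]
```

Call:
arm_command --deltas '[[[0, 0.14, -0.335, 0, 0.06], [0, 0.14, -0.335, 0, 0.06], [0, 0.14, -0.335, 0, 0.06], [0, 0.14, -0.335, 0, 0.06], [0, 0.14, -0.335, 0, 0.06], [0, 0.14, -0.335, 0, 0.06], [0, 0.14, -0.335, 0, 0.06], [0, 0.14, -0.335, 0, 0.06], [0, 0.14, -0.335, 0, 0.06], [0, 0.14, -0.335, 0, 0.06], [0, 0.14, -0.335, 0, 0.06], [0, 0.14, -0.335, 0, 0.05]]]'

```text
t: 1.1
eef_pos: [415.0, 157.7, 210.5]
tcp_rot: [-3.138, -0.003, -2.956]
ft_force: [0.6, 0.2, -0.2]
opening: 1.001
```

Call:
arm_command --deltas '[[[0, 0.15, -0.32, 0, 0], [0, 0.15, -0.32, 0, 0], [0, 0.15, -0.32, 0, 0], [0, 0.15, -0.32, 0, 0], [0, 0.15, -0.32, 0, 0], [0, 0.15, -0.32, 0, 0], [0, 0.13, -0.3, 0, 0], [0, 0.08, -0.15, 0, 0], [0, 0, 0, 0, 0], [0, 0, 0, 0, 0]]]'

```text
t: 1.93
eef_pos: [529.5, -99.5, 208.7]
tcp_rot: [-3.138, -0.006, -2.96]
ft_force: [0.1, 0.2, 0.3]
opening: 0.999
```

```bash
python3 - <<'E'
from h import *
c=snap('top','top1');s=snap('scene','scene1');print(env.state()['eef_pos'],env.state()['tcp_rot'])
a=c['frame'][140:265,240:400,::-1];b=s['frame'][120:260,180:340,::-1]
cv2.imwrite('pics/z1.png',np.hstack([cv2.resize(a,(400,312),interpolation=cv2.INTER_CUBIC),cv2.resize(b,(400,312),interpolation=cv2.INTER_CUBIC)]))
E
```

```text
[529.33516125 -98.39882384 208.90811823] [-3.13836107 -0.00538509 -2.95854209]
```

View pics/z1.png

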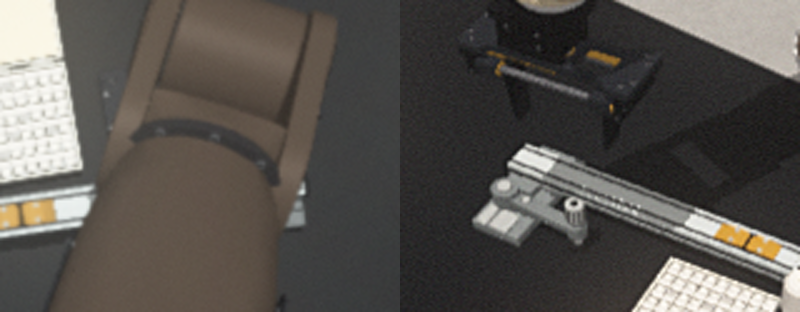

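Call:
arm_command --deltas '[[[0, 0, 0.02, -0.25, -0.045], [0, 0, 0, -0.25, 0], [0, 0, 0, -0.25, 0], [0, 0, 0, -0.25, 0], [0, 0, 0, -0.2, 0], [0, 0, 0, -0.15, 0], [0, 0, 0, -0.05, 0], [0, 0, 0, 0, 0]]]'

```text
t: 2.7
eef_pos: [526.4, -85.4, 67.0]
tcp_rot: [-3.137, -0.001, -2.984]
ft_force: [0.1, -0.2, 0.7]
opening: 0.999
```

```bash
python3 - <<'E'
from h import *
s=snap('scene','scene2');st=env.state();print(st['eef_pos'],st['tcp_rot'],st['ft_force'])
b=s['frame'][150:270,200:320,::-1]
cv2.imwrite('pics/z2.png',cv2.resize(b,(600,600),interpolation=cv2.INTER_CUBIC))
E
```

```text
[526.48921516 -85.43241016  67.50665772] [-3.13701918e+00 -7.82014595e-04 -2.98395388e+00] [0.00665118 0.29253286 0.14594882]
```

View pics/z2.png

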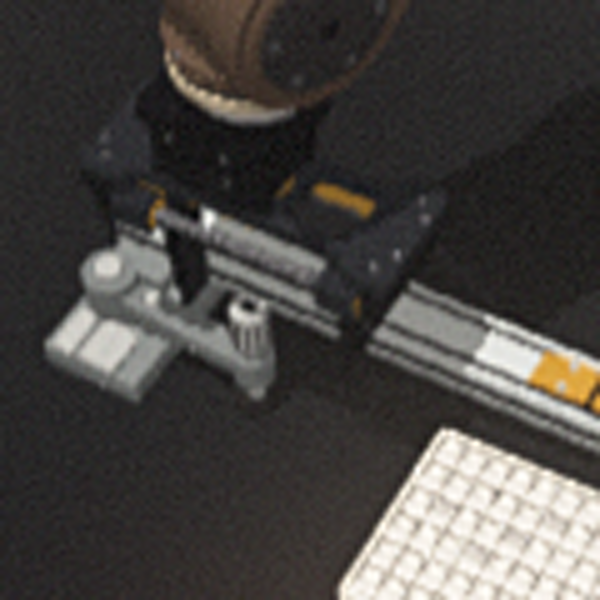

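```bash
python3 - <<'E'
from h import *
S=load('scene2');st=env.state()
e=st['eef_pos'];yaw=st['tcp_rot'][2];d=np.array([np.sin(yaw),-np.cos(yaw),0])
for k in(-53,0,53): print(k,(proj(S,e+k*d)-[200,150])*5)
k=ray(S,200+245/5,150+302/5,84);print('knobtop',k,loc(k))
print('knob axis pred', (proj(S,[529,-96,84])-[200,150])*5,(proj(S,[529,-96,56])-[200,150])*5)
E
```

```text
-53 [185.97162899 289.75416443]
0 [268.29476623 325.09592029]
53 [352.90488191 361.41948803]
knobtop [531.49434862 -96.50654975  84.        ] [  62.62804797 -121.31744695]
knob axis pred [248.6901312  299.60968441] [251.76498441 331.98250804]
```

Call:
arm_command --deltas '[[[0.4, 0.035, -0.105, 0, 0], [0.4, 0, 0, 0, 0], [0.4, 0, 0, 0, 0], [0.4, 0, 0, 0, 0]]]'

```text
t: 3.08
eef_pos: [531.9, -96.6, 71.2]
tcp_rot: [-3.135, 0.004, -2.983]
ft_force: [-0.4, -1.0, 0.2]
opening: 0.775
```

Call:
arm_command --deltas '[[[0.4, -0.01, 0, -0.1, 0], [0.4, 0, 0, -0.06, 0], [0.4, 0, 0, 0, 0]]]'

```text
t: 3.33
eef_pos: [531.3, -97.1, 55.1]
tcp_rot: [-3.133, 0.007, -2.983]
ft_force: [-0.5, -0.1, 0.5]
opening: 0.617
```

Call:
arm_command --deltas '[[[1, 0, 0, 0, 0], [1, 0, 0, 0, 0], [1, 0, 0, 0, 0], [1, 0, 0, 0, 0], [1, 0, 0, 0, 0], [1, 0, 0, 0, 0], [1, 0, 0, 0, 0], [1, 0, 0, 0, 0]]]'

```text
t: 4.0
eef_pos: [530.3, -95.7, 54.3]
tcp_rot: [-3.136, 0.004, -2.984]
ft_force: [0.3, -4.6, -2.7]
opening: 0.228
```

```bash
python3 - <<'E'
from h import *
s=snap('scene','scene3');st=env.state();print(st['eef_pos'],loc(st['eef_pos']),st['ft_force'],st['opening'])
b=s['frame'][150:270,200:320,::-1]
cv2.imwrite('pics/z3.png',cv2.resize(b,(600,600),interpolation=cv2.INTER_CUBIC))
E
```

```text
[530.31941026 -95.77986301  54.27221722] [  61.57285688 -120.42603782] [-0.03073856  1.38024892 -1.6062038 ] 0.22481733946829538
```

View pics/z3.png

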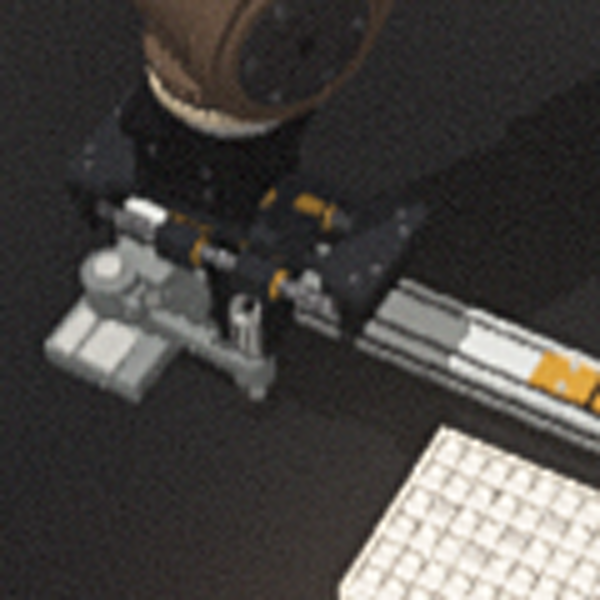

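Call:
arm_command --deltas '[[[1, 0.13, 0.01, 0, 0], [1, 0.13, -0.006, 0, 0], [1, 0.13, -0.023, 0, 0], [1, 0.125, -0.04, 0, 0], [1, 0.118, -0.056, 0, 0], [1, 0, 0, 0, 0]]]'

```text
t: 4.55
eef_pos: [593.5, -112.4, 54.3]
tcp_rot: [-3.132, -0.002, -2.983]
ft_force: [2.1, 2.2, 1.5]
opening: 0.228
```

```bash
python3 - <<'E'
from h import *
st=env.state();p=loc(st['eef_pos']);q=p-[59,-220.4];print(st['eef_pos'],p,np.hypot(*q),np.degrees(np.arctan2(q[0],q[1])),st['ft_force'],st['opening'],st['t'])
E
```

```text
[ 593.46808831 -112.44173036   54.28246192] [ 121.57760498 -146.18748031] 97.07448029332909 40.13831251293377 [2.11159333 2.2388663  1.52695426] 0.22798762499179953 4.55
```

Call:
arm_command --deltas '[[[1, 0.104, -0.079, 0, 0], [1, 0.093, -0.092, 0, 0], [1, 0.08, -0.104, 0, 0], [1, 0.066, -0.113, 0, 0], [1, 0, 0, 0, 0]]]'

```text
t: 4.97
eef_pos: [626.8, -149.7, 54.4]
tcp_rot: [-3.137, -0.005, -2.984]
ft_force: [1.1, -3.4, 0.5]
opening: 0.223
```

```bash
cat > leg.py <<'E'
from h import *
st=env.state();p=loc(st['eef_pos']);q=p-[55,-220];print(st['eef_pos'],p,np.hypot(*q),np.degrees(np.arctan2(q[0],q[1])),st['ft_force'],st['opening'],st['t'])
E
python3 leg.py
```

```text
[ 626.78777413 -149.72792585   54.37769623] [ 149.04970352 -187.96152147] 99.35698686211951 71.18834621331399 [ 1.07621456 -3.43454954  0.4819631 ] 0.22303064431757744 4.9667
```

Call:
arm_command --deltas '[[[1, 0.041, -0.091, 0, 0], [1, 0.032, -0.095, 0, 0], [1, 0.021, -0.098, 0, 0], [1, 0.01, -0.06, 0, 0], [1, 0, 0, 0, 0]]]'

```text
t: 5.38
eef_pos: [637.1, -183.2, 54.4]
tcp_rot: [-3.139, -0.004, -2.983]
ft_force: [2.0, 0.0, -0.4]
opening: 0.229
```

```bash
python3 leg.py
```

```text
[ 637.09475097 -183.17347799   54.36024562] [ 154.32680745 -222.55429813] 99.35964531206906 91.47309933213724 [ 2.02671191  0.02438674 -0.43916206] 0.22942880067496235 5.3833
```

Call:
arm_command --deltas '[[[1, 0.01, -0.05, 0, 0], [1, 0.01, -0.05, 0, 0]]]'

```text
t: 5.55
eef_pos: [636.9, -184.1, 54.1]
tcp_rot: [3.129, -0.009, -2.985]
ft_force: [0.5, 40.9, 10.4]
opening: 0.225
```

Call:
arm_command --deltas '[[[1, 0, 0, 0, 0], [1, 0, 0, 0, 0]]]'

```text
t: 5.72
eef_pos: [636.6, -181.4, 54.3]
tcp_rot: [3.127, -0.01, -2.983]
ft_force: [0.4, -0.7, -3.8]
opening: 0.229
```

```bash
python3 leg.py
```

```text
[ 636.6171003  -181.36360144   54.29860783] [ 154.12046278 -220.69411557] 99.12289310966426 90.4012213144811 [ 0.39143608 -0.7374803  -3.75487288] 0.22899095990222504 5.7167
```

Call:
arm_command --deltas '[[[0.4, 0, 0, 0, 0], [0.4, 0, 0, 0, 0], [0.4, 0, 0, 0, 0], [0.4, 0, 0, 0, 0], [0.4, 0, 0, 0, 0], [0.4, 0, 0, 0, 0], [0.4, 0, 0, 0.2, 0], [0.4, 0, 0, 0.3, 0], [0.4, 0, 0, 0.3, 0], [0.2, 0, 0, 0.3, 0], [0, 0, 0, 0.3, 0], [0, 0, 0, 0, 0]]]'

```text
t: 6.72
eef_pos: [632.9, -183.3, 197.7]
tcp_rot: [3.126, -0.017, -2.985]
ft_force: [0.8, -0.3, 0.7]
opening: 0.756
```

```bash
python3 leg.py; python3 - <<'E'
from h import *
s=snap('scene','scene4')
b=s['frame'][150:270,190:390,::-1]
cv2.imwrite('pics/z4.png',cv2.resize(b,(800,480),interpolation=cv2.INTER_CUBIC))
E
```

```text
[ 632.92272741 -183.33729059  197.70909178] [ 150.1765957  -222.10302132] 95.19982703167261 91.26580112343606 [ 0.75731736 -0.26749962  0.65543915] 0.756364261807801 6.7167
```

View pics/z4.png

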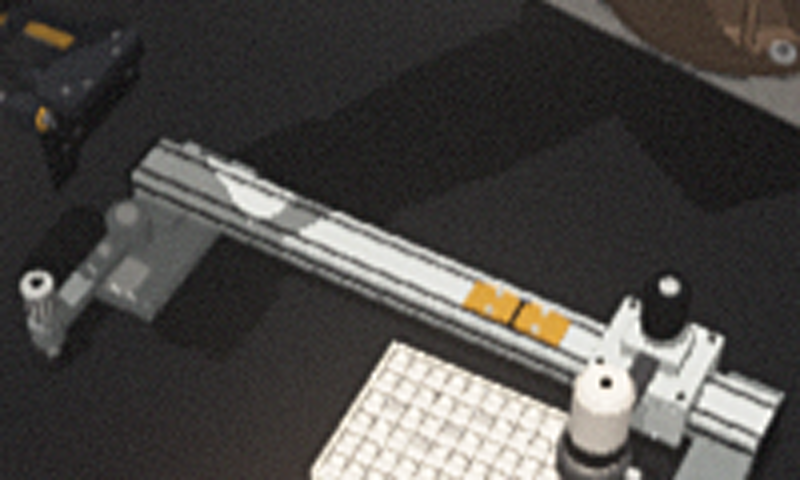

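Call:
arm_command --deltas '[[[0, -0.17, 0.295, 0.02, 0], [0, -0.17, 0.295, 0, 0], [0, -0.17, 0.295, 0, 0], [0, -0.17, 0.295, 0, 0], [0, -0.17, 0.295, 0, 0], [0, -0.17, 0.295, 0, 0], [0, -0.17, 0.295, 0, 0], [0, -0.17, 0.295, 0, 0], [0, -0.17, 0.295, 0, 0], [0, -0.17, 0.295, 0, 0], [0, -0.14, 0.25, 0, 0], [0, 0, 0, 0, 0]]]'

```text
t: 7.77
eef_pos: [432.0, 145.5, 185.2]
tcp_rot: [3.123, -0.034, -2.993]
ft_force: [-0.2, 0.6, 0.6]
opening: 1.003
```

```bash
python3 leg.py; python3 - <<'E'
from h import *
print(env.state()['tcp_rot'])
T=load('top0');S=load('scene4')
X=tri(T,(141/3.9+170-.37,270/3.9+160-.37),S,(669/4+190-.37,287/4+150-.37));print(X,loc(X))
E
```

```text
[431.98709448 145.49809094 185.24196727] [ -0.20994419 132.65270905] 356.9482751593026 -8.89778042275654 [-0.22928273  0.57404621  0.6251572 ] 1.002750046736712 7.7667
[ 3.12253934 -0.03403851 -2.99335068]
[429.05105975 171.45021289 139.38269256] [  0.70127939 158.75095476]
```

Call:
arm_command --deltas '[[[0, -0.03, 0.24, 0, 0], [0, 0, 0.02, 0, 0], [0, 0, 0, 0, 0]]]'

```text
t: 8.02
eef_pos: [427.3, 172.7, 183.3]
tcp_rot: [3.123, -0.037, -2.99]
ft_force: [0.2, 0.2, -0.4]
opening: 1.003
```

```bash
python3 leg.py
```

```text
[427.30756061 172.74608251 183.25007382] [ -0.83254842 160.28886419] 384.3655729758937 -8.352276030811499 [ 0.17831312  0.15733525 -0.41946705] 1.0026701309835562 8.0167
```

Call:
arm_command --deltas '[[[0, 0.015, -0.012, -0.25, 0], [0, 0, 0, -0.25, 0], [0, 0, 0, -0.18, 0], [0, 0, 0, -0.05, 0], [0, 0, 0, 0, 0]]]'

```text
t: 8.43
eef_pos: [430.3, 167.8, 106.6]
tcp_rot: [3.124, -0.037, -2.992]
ft_force: [0.1, -0.5, -0.5]
opening: 1.002
```

```bash
python3 leg.py;python3 - <<'E'
from h import *
s=snap('scene','scene5')
b=s['frame'][130:290,260:420,::-1]
cv2.imwrite('pics/z5.png',cv2.resize(b,(600,600),interpolation=cv2.INTER_CUBIC))
E
```

```text
[430.25540177 167.84459535 106.63297969] [  1.36234786 155.00796074] 378.8244558455617 -8.139847477829974 [ 0.05287167 -0.46024114 -0.46243764] 1.0020359347565873 8.4333
```

View pics/z5.png

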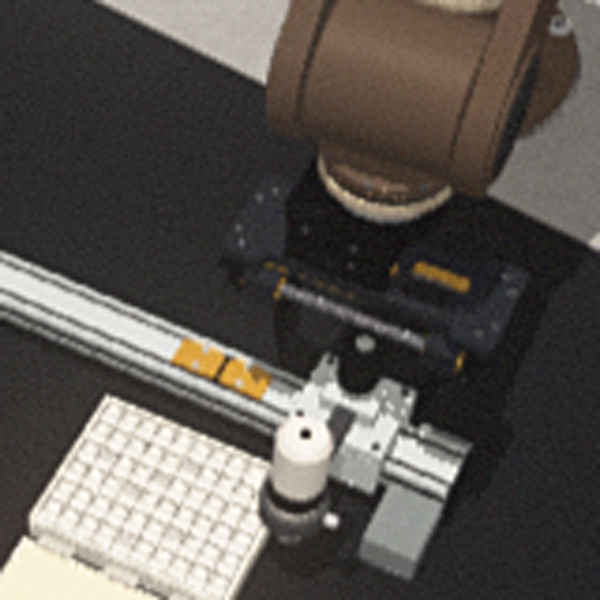

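Call:
arm_command --deltas '[[[1, -0.005, 0.035, 0, 0], [1, 0, 0, 0, 0], [1, 0, 0, 0, 0], [1, 0, 0, 0, 0], [1, 0, 0, 0, 0], [1, 0, 0, 0, 0], [1, 0, 0, 0, 0], [1, 0, 0, 0, 0], [1, 0, 0, 0, 0], [1, 0, 0, 0, 0], [1, 0, 0, 0, 0], [1, 0, 0, 0, 0]]]'

```text
t: 9.48
eef_pos: [431.9, 171.4, 111.3]
tcp_rot: [3.124, -0.03, -2.992]
ft_force: [-0.1, 0.6, 2.2]
opening: 0.291
```

```bash
python3 leg.py
```

```text
[431.92222391 171.44744017 111.28163003] [  3.54045315 158.32615141] 381.80985032586 -7.745779700564765 [-0.06337844  0.64053115  2.18073921] 0.291079594400026 9.4833
```

Call:
arm_command --deltas '[[[1, 0.02, -0.15, 0, 0], [1, 0.03, -0.2, 0, 0], [1, 0.03, -0.2, 0, 0], [1, 0.02, -0.15, 0, 0], [1, 0, 0, 0, 0]]]'

```text
t: 9.9
eef_pos: [442.5, 100.8, 111.3]
tcp_rot: [3.122, -0.028, -2.989]
ft_force: [-0.2, -3.8, -0.0]
opening: 0.289
```

```bash
python3 leg.py
```

```text
[442.52479421 100.80149372 111.30535065] [ 3.64144105 86.89873254] 311.1664082291155 -9.500240506793132 [-1.73130808e-01 -3.79020403e+00 -6.77718161e-04] 0.28877730314715666 9.9
```

Call:
arm_command --deltas '[[[1, 0.009, -0.06, 0, 0], [1, 0.009, -0.06, 0, 0], [1, 0.009, -0.06, 0, 0]]]'

```text
t: 10.15
eef_pos: [444.7, 85.6, 111.3]
tcp_rot: [3.118, -0.028, -2.992]
ft_force: [1.0, 13.1, -0.1]
opening: 0.289
```

Call:
arm_command --deltas '[[[1, 0.004, -0.03, 0, 0]]]'

```text
t: 10.23
eef_pos: [445.1, 83.3, 111.3]
tcp_rot: [3.117, -0.028, -2.992]
ft_force: [0.5, 9.3, 0.1]
opening: 0.287
```

Call:
arm_command --deltas '[[[1, 0.003, -0.02, 0, 0]]]'

```text
t: 10.32
eef_pos: [445.3, 82.2, 111.3]
tcp_rot: [3.116, -0.028, -2.993]
ft_force: [-0.6, 9.0, 0.8]
opening: 0.293
```

Call:
arm_command --deltas '[[[1, 0.003, -0.02, 0, 0]]]'

```text
t: 10.4
eef_pos: [445.4, 81.3, 111.3]
tcp_rot: [3.115, -0.028, -2.993]
ft_force: [-0.6, 10.9, 0.7]
opening: 0.293
```

```bash
python3 leg.py
```

```text
[445.42083755  81.25016617 111.28616132] [ 3.63158277 67.13675122] 291.6954373845092 -10.142847411365256 [-0.62447615 10.93823685  0.73136548] 0.29328709787727736 10.4
```

Call:
arm_command --deltas '[[[1, 0.005, -0.035, 0, 0]]]'

```text
t: 10.48
eef_pos: [445.7, 79.0, 111.3]
tcp_rot: [3.114, -0.028, -2.993]
ft_force: [-0.2, 8.0, 0.6]
opening: 0.289
```

Call:
arm_command --deltas '[[[1, 0.004, -0.03, 0, 0]]]'

```text
t: 10.57
eef_pos: [446.0, 76.9, 111.3]
tcp_rot: [3.114, -0.028, -2.992]
ft_force: [0.1, 3.3, 0.2]
opening: 0.291
```

Call:
arm_command --deltas '[[[1, 0.003, -0.02, 0, 0]]]'

```text
t: 10.65
eef_pos: [446.3, 75.5, 111.3]
tcp_rot: [3.114, -0.028, -2.992]
ft_force: [-0.5, 2.4, 0.6]
opening: 0.288
```

```bash
python3 leg.py
```

```text
[446.25318683  75.54292219 111.29228834] [ 3.61581134 61.36993158] 286.02337883738267 -10.349392017857847 [-0.49536692  2.3605149   0.62167143] 0.2878197293936028 10.65
```

Force is dropping as the ball nears the notch; let it settle, then probe.

Call:
arm_command --deltas '[[[1, 0, 0, 0, 0], [1, 0, 0, 0, 0], [1, 0, 0, 0, 0]]]'

```text
t: 10.9
eef_pos: [446.3, 75.4, 111.3]
tcp_rot: [3.116, -0.028, -2.99]
ft_force: [0.5, -2.6, 1.2]
opening: 0.291
```

Call:
arm_command --deltas '[[[1, 0.002, -0.015, 0, 0]]]'

```text
t: 10.98
eef_pos: [446.5, 74.2, 111.3]
tcp_rot: [3.115, -0.028, -2.99]
ft_force: [0.0, 2.5, -0.1]
opening: 0.289
```

Call:
arm_command --deltas '[[[1, 0.002, -0.015, 0, 0]]]'

```text
t: 11.07
eef_pos: [446.6, 73.2, 111.3]
tcp_rot: [3.115, -0.028, -2.991]
ft_force: [0.2, 11.2, 0.5]
opening: 0.288
```

```bash
python3 leg.py
```

```text
[446.61364774  73.19391234 111.29432863] [ 3.62700273 58.99377309] 283.68417345758894 -10.433385095584526 [ 0.16516853 11.1717731   0.54965727] 0.2878922332975032 11.0667
```

Call:
arm_command --deltas '[[[1, 0, 0, 0, 0], [1, 0, 0, 0, 0], [1, 0, 0, 0, 0], [1, 0, 0, 0, 0]]]'

```text
t: 11.4
eef_pos: [446.6, 73.4, 111.3]
tcp_rot: [3.114, -0.028, -2.991]
ft_force: [0.3, 1.2, 0.6]
opening: 0.293
```

```bash
python3 leg.py; python3 - <<'E'
from h import *
for n in('scene','top'):
    s=snap(n,n+'6')
a=load('scene6')['frame'][160:280,220:400,::-1];cv2.imwrite('pics/z6.png',cv2.resize(a,(800,533),interpolation=cv2.INTER_CUBIC))
E
```

```text
[446.58143875  73.36509751 111.28672309] [ 3.62031226 59.16780994] 283.8565454932226 -10.428351646185284 [0.31206074 1.24489188 0.5603455 ] 0.29339389449669395 11.4
```

View pics/z6.png

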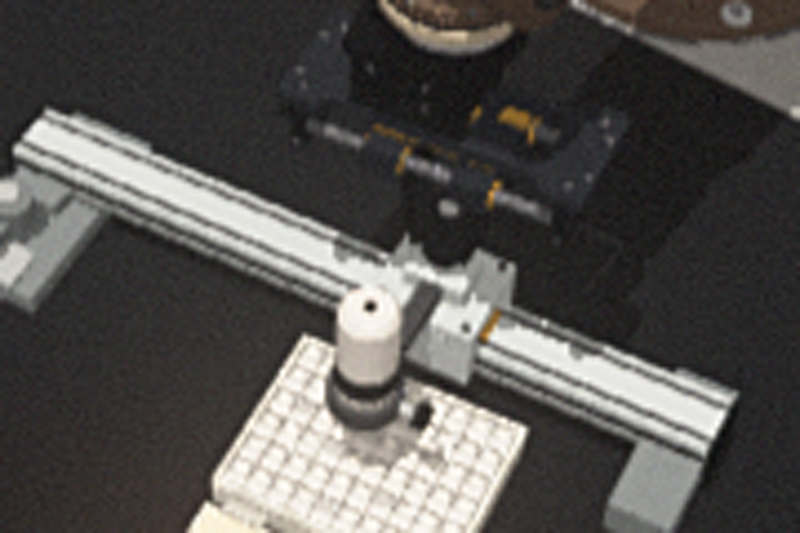

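```bash
python3 - <<'E'
from h import *
S=load('scene6')
X=ray(S,449/4.444+220-.39,207/4.444+160-.39,142);print(X,loc(X))
S0=load('scene0')
def spot(c,u,v,r=6):
    g=cv2.cvtColor(c['frame'],cv2.COLOR_RGB2GRAY).astype(float)
    print(g[v-4:v+5,u-5:u+6].astype(int))
spot(S0,357,221);spot(S,320,206)
E
```

```text
[444.55458131  73.5258156  142.        ] [ 1.6393758  59.62470817]
[[ 43  40  37  37  32  36  35  39  43  46  42]
 [ 40  40  36  33  35  40  33  31  38  43  39]
 [ 42  27  33  72 103 137  87  39  34  35  43]
 [ 39  32  53 184 196 204 189 118  38  33  37]
 [ 38  27  59 213 223 222 223 164  52  30  35]
 [ 35  31  41 166 218 219 219 140  50  33  33]
 [ 30  32  36  83 139 152 140  73  31  30  32]
 [ 27  28  31  34  49  53  42  32  27  30  32]
 [ 32  33  28  29  28  34  28  38  31  28  31]]
[[ 31  33  38  43  38  39  42  31  41  47  49]
 [ 35  36  31  36  31  31  36  42  37  42  37]
 [ 33  35  31  28  37  46  41  40  35  39  36]
 [ 31  35  28  43 107 112  90  63  36  32  43]
 [ 32  31  28  56 129 139 134 111  57  40  33]
 [ 35  41  26  43 113 136 141 131  56  37  33]
 [ 32  33  33  30  66  83  93  78  44  33  21]
 [ 33  35  32  27  28  40  40  37  31  30  38]
 [ 35  32  35  29  33  31  40  32  34  32  30]]
```

Call:
arm_command --deltas '[[[1, -0.002, 0.015, 0, 0]]]'

```text
t: 11.58
eef_pos: [446.4, 74.6, 111.3]
tcp_rot: [3.115, -0.028, -2.991]
ft_force: [-0.2, -4.7, 0.6]
opening: 0.292
```

Call:
arm_command --deltas '[[[1, -0.002, 0.015, 0, 0]]]'

```text
t: 11.67
eef_pos: [446.3, 75.6, 111.3]
tcp_rot: [3.116, -0.028, -2.99]
ft_force: [-0.4, -14.3, -0.2]
opening: 0.289
```

Call:
arm_command --deltas '[[[1, -0.002, 0.015, 0, 0]]]'

```text
t: 11.75
eef_pos: [446.2, 76.1, 111.3]
tcp_rot: [3.118, -0.028, -2.989]
ft_force: [0.5, -14.5, 1.5]
opening: 0.29
```

Call:
arm_command --deltas '[[[1, 0.003, -0.02, 0, 0], [1, 0, 0, 0, 0], [1, 0, 0, 0, 0], [1, 0, 0, 0, 0]]]'

```text
t: 12.08
eef_pos: [446.5, 74.0, 111.3]
tcp_rot: [3.118, -0.028, -2.989]
ft_force: [0.5, -1.3, -0.0]
opening: 0.288
```

```bash
python3 leg.py
```

```text
[446.47670719  74.00869365 111.28444112] [ 3.61134138 59.81972206] 284.49933407783715 -10.40636427615246 [ 0.52224897 -1.28973027 -0.01964981] 0.28819157973864484 12.0833
```

Call:
arm_command --deltas '[[[1, 0, 0, 0, 0], [1, 0, 0, 0, 0], [1, 0, 0, 0, 0], [1, 0, 0, 0, 0]]]'

```text
t: 12.42
eef_pos: [446.5, 74.0, 111.3]
tcp_rot: [3.118, -0.028, -2.989]
ft_force: [-0.0, -2.6, 0.4]
opening: 0.292
```

```bash
python3 leg.py; python3 - <<'E'
from h import *
s=snap('scene','scene7');t=snap('top','top7')
b=s['frame'][160:280,200:380,::-1];cv2.imwrite('pics/z7.png',cv2.resize(b,(800,533),interpolation=cv2.INTER_CUBIC))
f=4.444
for n,x,y,z in(('brass end far',-12,96.5,50),('brass near',12,96.5,50),('block end bottom near',32,95.2,56),('block end top near',32,95.2,91),('block end top far',-32,95.2,91),('leg knob 90deg',155,-220,84)):
    w=wor(x,y);print(n,(proj(s,[*w,z])-[200,160])*f)
h=lambda c:cv2.cvtColor(c['frame'],cv2.COLOR_RGB2HSV)
m=cv2.inRange(h(s),(10,110,90),(28,255,255));k,l,st,ce=cv2.connectedComponentsWithStats(m)
for i in range(1,k):
    if st[i,4]>3: print(st[i],ce[i],loc(ray(s,*ce[i],52)))
E
```

```text
[446.48225813  73.99228363 111.29378721] [ 3.61441898 59.80267656] 284.48201304784055 -10.406374732390889 [-0.01428118 -2.57675324  0.41974778] 0.2919232647089847 12.4167
brass end far [590.92091266 310.12786187]
brass near [574.03950187 338.07330671]
block end bottom near [558.44623102 355.08971456]
block end top near [562.88792076 319.78187504]
block end top far [609.03063783 244.49021954]
leg knob 90deg [ -3.54209058 266.83783877]
[327 184   2   3   4] [327.5 185. ] [-151.99154758   13.75551209]
[333 184   8   8  33] [336.75757576 186.81818182] [-158.4449738    40.46461351]
[330 201   3   7   9] [330.77777778 203.44444444] [-92.25798243  52.24528413]
[328 230   5   7  10] [329.9 232.8] [ 2.61549823 94.03284252]
```

View pics/z7.png

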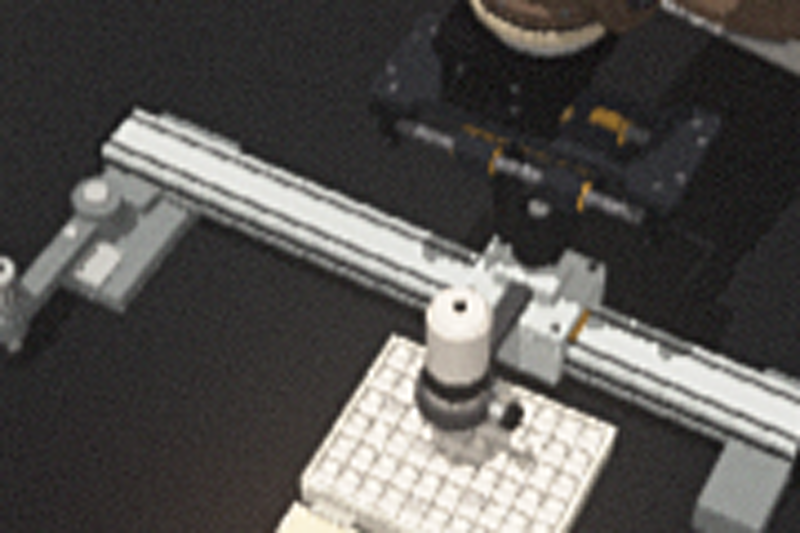

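View pics/top7.png

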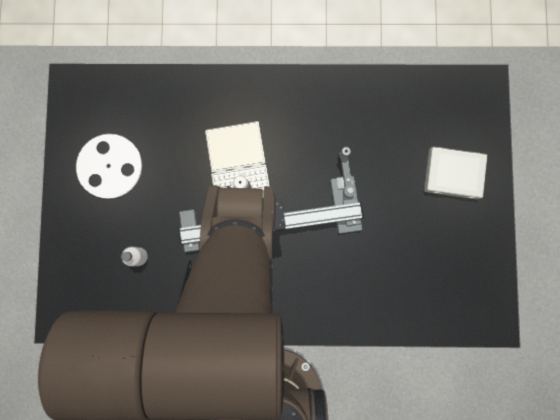

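```bash
python3 - <<'E'
from h import *
print(env.job_done()); print(env.state()['t'])
E
```

```text
the job is handed in; nothing more can be done
None
the job is handed in; nothing more can be done
```

The job is handed in. The support leg is out in its end detent, and the carriage is at the notch with its knob still gripped. No verdict was reported.

- **Leg:** I pinched the knob on the levelling screw and swung the leg until it met the hard stop (41 N measured at the wrist). It settled back to about 90.4° (1.578 rad). The last top picture shows it pointing straight out.
- **Carriage:** I slid it to the notch and probed both ways. The resistance rose to +11 N on one side and -14 N on the other, which puts the notch centre near TCP y = 74.4 mm. The tool was left at y = 74.0 mm and did not drift over the last 0.3 s. The opening of about 27.7 mm matches the 28 mm knob.
- **Checks that did not fully agree:**
  - The camera estimates of the notch spread over about 1.3 mm: 59.6 to 60.9 mm along the rail, against the held 59.8 mm. I relied on the force probe to settle it.
  - A small side force of about 2.6 N remained at the wrist.
- **Other objects:** Both kits, the reel and the bottle look unmoved in the last pictures; I compared them by eye only. The job took about 12.5 s of the 53 s allowed.

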